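# Pin a stack of tape rolls to its base

### The arm

A 6-joint arm with a two-finger parallel gripper is mounted at the origin on a cart in front of the work surface, level with it; the furniture and walls round the work are solid. World frame = base frame: x ahead of the robot, y to its left, z up, the work surface at z = 0. Lengths are in m, angles in rad, forces in N, time in s.
With the tool pointing down it reaches from about 0.225 to 0.875 m from the base axis. Payload 3.4 kg.
Tool frame: the origin (TCP) lies midway between the tips of the shut fingers; the grasp point (between the pads) lies 19 mm behind it; z points along the fingers, y is the line along which they close (so a half turn about z gives the same grasp; the last joint's range is limited). The gripper opens to 85 mm and grips with 20 to 120 N. Pads are 22 mm wide; open, the fingers measure 114 mm over their backs; the gripper's body (76 mm by 85 mm) begins 54 mm behind the grasp point. The pads swing forward as they close: fully open they stand 13 mm farther back than shut.
Start: joints at [-1.453, 0.276, 1.505, -0, 1.361, -0.121], TCP at [0.136, -0.559, 0.231] pointing down, gripper open.
Joint ranges: [-2.89, 2.89], [-0.75, 2.08], [0.22, 2.7], [-1.18, 4.32], [0.11, 2.71], [-2.7, 2.7]. Speed limits (rad/s): [2.57, 2.57, 3.14, 3.14, 3.14, 3.14].

### API

Orientations are given as a unit quaternion [w, x, y, z].
In Python, from rig import * gives the robot as it stands.
- The arm moves only by the tool apply_moves, never from a script. Its argument "steps" is one flat list of numbers, 4 for each row, row after row: the shift along the world's x, y, z in cm, then the turn about the world's z in degrees. A call has 1 to 8 rows; each row is the pose to reach, as a shift and turn from the pose commanded when the call began; what a row does not reach only later rows make up. A row lasts 1/12 s, in which the tool goes at most 41.7 mm and 7.16 degrees, less where a joint would pass 70% of its speed; a pose out of reach is approached as far as the arm can. A call with a gripper value outside its range is refused whole. "jaw" is the closure in counts, from 0 (fully open) to 255 (shut), set as the call begins (left out, the last holds). The fingers move at their own pace and stop on an object; "newtons" is the grip in N (left out, the last holds). Time passes only in rows, so rows that repeat a pose let the fingers close. It gives the time, the measured TCP pose, the force, the opening and the grip force at its end, in the units of the state.
- get_state(): the state, without advancing time (a new reading comes with each control period).
- get_image(name): name is "side" or "top" or "wrist"; returns the picture (480x640x3 uint8, red, green, blue); there is no depth.
- calibration(name): a dict with "fx", "fy", "cx", "cy" (pixels), "xyz" and "rotation" of the camera in the world. Camera axes: x right, y up, looking along -z (the intrinsics and any distortion apply to the point x, -y, -z); pixel columns grow to the right and rows downward; lengths in m; the calibration is good to about 2 mm. The wrist camera is an equidistant fisheye: a pixel r from the principal point sees the ray r / f radians off the axis. A picture is of the moment at which its call begins: read the wrist's pose just before it. calibration takes no time and is no camera call; for the wrist camera it gives the pose at the moment of the call.
- sign_off(): hands the job in; it is judged then, once.
The state is a dict: "clock": time; "qpos": joint angles; "qd": joint speeds; "effort": joint torques, N m; "position": TCP position; "ee_rot": TCP orientation; "contact_force": force on the tool from outside, world axes, zero at the start; "moment": the same for the moment, N m; "width": finger opening in m; "gripper_force": force on a finger pad.
Only numpy, scipy, OpenCV 4.12 (cv2) and the standard library are available. Lean on these libraries where they do the work, as an engineer would, in place of code of your own. Each camera call takes 0.05 s, during which the arm holds its last target. There are 200 camera calls.

### The job

Two rolls of masking tape are stacked on their square plywood base. Take the longer of the two pins from the pin rack and, keeping hold of it, push it down through the holes of both rolls into the socket of the base until its collar rests flat on the upper roll; then let go, leaving the rolls stacked on the base and the pin upright.

Things in the scene. Friction and masses are not known exactly. Their poses are not given: they have to be found in the camera images.
- stack_pin: Long pin, upright and loose in a hole (27 wide, 38 deep) of a fixed plywood rack 100x200x45 mm. Origin: tip centre, z up the pin. Metal shank 24 dia to z=80 (lowest 10 tapers to 16), wooden collar 80 dia z=80-88, knob 32 dia z=88-133; 0.13-0.25 kg. In the rack its collar is 42 mm above the block; the wrong, short pin (shank 46) in the other hole, 100 mm off, only 8 mm. Holes may be swapped.
- base: Fixed plywood base 130x130x30 mm with a rim strip 8 mm wide and high round its top edge. Origin: centre of underside; z up. In the middle of its top a round socket 36 mm wide, 24 mm deep (mouth at z = 30 mm, floor at 6 mm, chamfered edge). When the pin is home its tip is at z = 10 mm and its collar's underside at z = 90 mm.
- lower_roll: Lower roll of tape, blue, 99 mm in diameter, 36 mm thick, hole about 55 mm wide. Loose, lying flat on the base inside the rim, over the socket. Origin: centre of its underside; z is the roll's axis.
- upper_roll: Upper roll of tape, cream, 101 mm in diameter, 24 mm thick, hole about 52 mm wide. Loose, lying flat on the lower roll, holes in line; its top is 90 mm above the table. Origin: centre of its underside; z is the roll's axis. (A green roll lying alone on the table is not part of the job.)
Mind the look-alikes: they are no part of the job. Leave any blue look-alike of the stack_pin alone.

How it is judged:
On the way:
1. the long pin, held by the gripper, has its tip inside the socket of the base, below the top of the plywood (contact force between the fingers and stack_pin above 0.5 N and z of stack_pin in the frame of base below 0.028 m and horizontal distance between stack_pin and base below 0.014 m), for 0.1 s.
At the end, for the whole second after the job is handed in: Long pin released and at rest through both rolls: tip in the socket (within 14 mm of its middle, at most 6 mm short of home), within 7 degrees of upright; both rolls flat (7 degrees) and stacked on the base, lower within 15 mm, upper within 20 mm of its middle (z of stack_pin in the frame of base below 0.016 m and horizontal distance between stack_pin and base below 0.014 m and angle between each of stack_pin, lower_roll, upper_roll's own z axis and vertical below 0.12 rad and horizontal distance between lower_roll and base below 0.015 m and horizontal distance between upper_roll and base below 0.02 m and z of upper_roll in the frame of lower_roll above 0.03 m and linear speed of stack_pin below 0.02 m/s); the robot touches nothing.
It also fails if it takes over 46 s, if anything falls off the work surface, if the arm or the gripper's body presses on something with over 40 N, if the wrist force passes 120 N, or if a joint passes its speed limit or range.

## Working session

There is one attempt and no reset: what is moved stays moved. The work goes in short steps, Python scripts to look and compute and a tool call to move; the robot and the scene stay as the last step left them, time stands still between calls to the robot, and variables do not carry over. Pictures are saved under pics/ and viewed, at most 10 in all, crops included, and the job is handed in when it is done.

Besides the shell and the picture viewer there is one more tool, called after "Call:" as name(argument=value, ...), one argument or row to a line, values as JSON. apply_moves: Moves the arm, as the interface text tells. Its arguments: {"type":"object","properties":{"steps":{"type":"array","items":{"type":"number"}},"jaw":{"type":"number"},"newtons":{"type":"number"}},"required":["steps"]}

```bash
mkdir -p pics
python3 - <<'E'
from rig import *
import cv2,numpy as np
for n in("side","top"):
    im=get_image(n);cv2.imwrite(f"pics/{n}0.png",cv2.cvtColor(im,cv2.COLOR_RGB2BGR))
    c=calibration(n);print(n,{k:np.round(np.array(v),4).tolist() for k,v in c.items() if not isinstance(v,str)})
print(get_state())
E
```

```text
side {'fx': 509.9989, 'fy': 509.9989, 'cx': 311.2858, 'cy': 245.4947, 'xyz': [0.4869, -0.8657, 0.6366], 'rotation': [0.8771, 0.4795, -0.0188, -0.0213]}
top {'fx': 468.6227, 'fy': 468.6227, 'cx': 324.7004, 'cy': 250.7371, 'xyz': [0.4361, -0.0045, 0.9298], 'rotation': [-0.7029, -0.033, 0.0291, 0.7099]}
{'clock': 0.1, 'qpos': array([-1.45300513e+00,  2.76516038e-01,  1.50604804e+00, -7.19540939e-06,
        1.36067474e+00, -1.21001895e-01]), 'qd': array([-0.00070815, -0.00224481, -0.00211702, -0.00097021, -0.00272766,
       -0.0019998 ]), 'effort': array([ 1.62875473e-03, -4.17701519e+01, -2.46405852e+01, -2.41193466e-04,
        5.77092156e-03, -5.50773379e-06]), 'position': array([ 0.13593873, -0.55820187,  0.23051862]), 'ee_rot': array([-8.23090278e-04,  9.92880270e-01,  1.19113778e-01, -2.19661171e-06]), 'contact_force': array([-0.30683933, -0.89004118,  0.01940116]), 'moment': array([ 0.04173738, -0.01472313,  0.00609688]), 'gripper_force': 0.0, 'width': 0.08524529168789981}
```

View pics/side0.png

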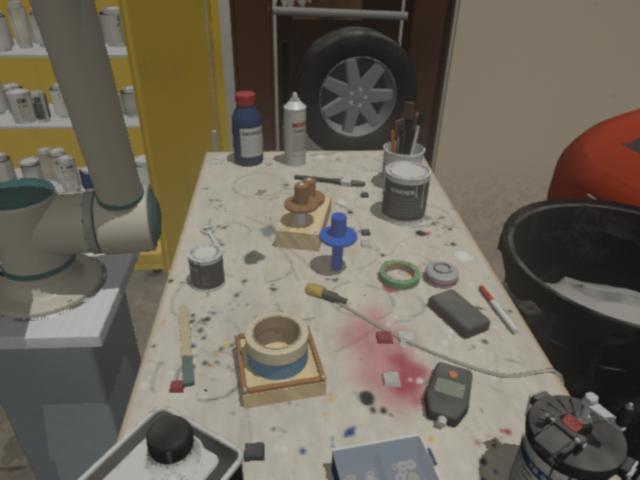

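View pics/top0.png

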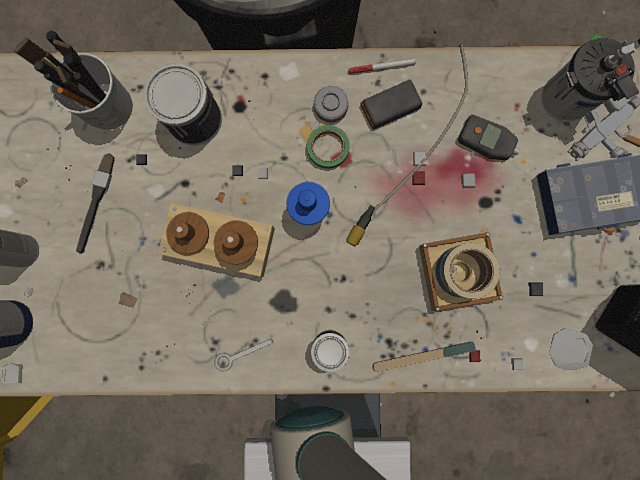

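The top view shows the stack at (466,270) and the rack with two brown pins at (187,232) and (236,242). The blue look-alike stands at (308,203). I'll zoom in on the rack in the side view and on both rack and stack in the top view.

Run:
```python
import cv2,numpy as np
s=cv2.imread("pics/side0.png");t=cv2.imread("pics/top0.png")
z=lambda i,x0,y0,w,h,k:cv2.resize(i[y0:y0+h,x0:x0+w],None,fx=k,fy=k,interpolation=cv2.INTER_CUBIC)
a=z(s,265,165,80,100,5);b=z(t,155,195,125,90,3.2);c=z(t,410,220,100,100,3)
o=np.zeros((600,800,3),np.uint8)
o[:500,:400]=a;o[:b.shape[0],400:400+b.shape[1]]=b;o[295:595,450:750]=c
cv2.imwrite("pics/z1.png",o)
for n,i in(("side",s),("top",t)):
    h=cv2.cvtColor(i,cv2.COLOR_BGR2HSV)
    print(n,"rack px HSV",[h[y,x].tolist() for x,y in ([(303,203),(300,217),(310,187),(300,235)] if n=="side" else [(200,245),(187,232),(225,230),(260,255)])])
```

```text
side rack px HSV [[14, 96, 96], [18, 11, 115], [15, 104, 105], [20, 73, 132]]
top rack px HSV [[14, 154, 111], [13, 147, 99], [13, 148, 117], [19, 99, 177]]
```

View pics/z1.png

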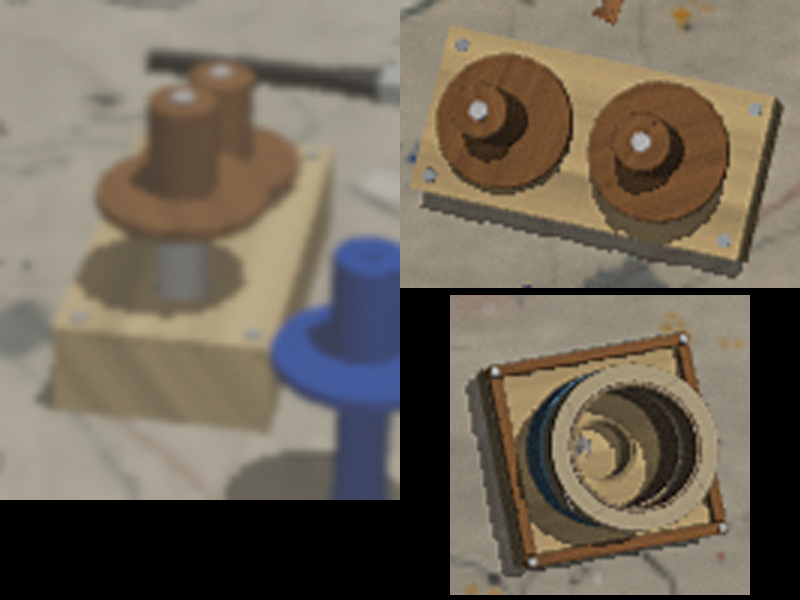

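The near pin, on the right in the top view, is the long one: its shank and shadow show under the collar. Its stud is at about top (230,239) and side (301,184). The base rim screws are visible in the top view. Next I'll triangulate these points.

```bash
cat > h.py <<'E'
from rig import *
import cv2,numpy as np
from scipy.spatial.transform import Rotation as R
def ray(n,p,c=None):
    c=c or calibration(n);q=c["rotation"]
    x=(p[0]-c["cx"])/c["fx"];y=(p[1]-c["cy"])/c["fy"]
    if n=="wrist":
        r=np.hypot(x,y);s=np.sin(r)/max(r,1e-9);d=np.array([x*s,-y*s,-np.cos(r)])
    else: d=np.array([x,-y,-1.])
    M=R.from_quat(q,scalar_first=True).as_matrix() if np.size(q)==4 else np.array(q)
    return np.array(c["xyz"]),M@d/np.linalg.norm(d)
def plane(n,p,z,c=None):
    o,d=ray(n,p,c);return o+d*(z-o[2])/d[2]
def tri(*rs):
    A=sum(np.eye(3)-np.outer(d,d) for o,d in rs);b=sum((np.eye(3)-np.outer(d,d))@o for o,d in rs)
    P=np.linalg.solve(A,b);return P,[np.linalg.norm(np.cross(P-o,d)) for o,d in rs]
E
python3 - <<'E'
from h import *
np.set_printoptions(precision=4,suppress=True)
print("long stud",tri(ray("top",(230,239.4)),ray("side",(301.4,184.4))))
print("short stud",tri(ray("top",(179.7,229.4)),ray("side",(309.2,179.2))))
t=cv2.imread("pics/top0.png");s=cv2.imread("pics/side0.png")
cs=[((x-450)/3+410,(y-295)/3+220) for x,y in((495,371),(683,339),(723,527),(533,562))]
P=[plane("top",c,.038) for c in cs]
print("base corners",np.array(P),np.mean(P,0),[np.linalg.norm(P[i]-P[i-1]) for i in range(4)])
print("socket",plane("top",(460,271),.03))
print("rim side/top tri",tri(ray("top",cs[1]),ray("side",(311,331))))
def ell(i,x0,y0,x1,y1,lo,hi):
    h=cv2.inRange(cv2.cvtColor(i,cv2.COLOR_BGR2HSV)[y0:y1,x0:x1],lo,hi)
    k=max(cv2.findContours(h,cv2.RETR_EXTERNAL,cv2.CHAIN_APPROX_NONE)[0],key=cv2.contourArea)
    e=cv2.fitEllipse(cv2.convexHull(k));return np.array(e[0])+(x0,y0),e[1:]
h=cv2.cvtColor(t,cv2.COLOR_BGR2HSV);print("cream hsv",h[271,497-3],h[247,470],"ply",h[260,435])
rc=((636-450)/3+410,(447-295)/3+220)
# upper roll top centre, from the side: left/right edges row ~ centre
print("roll top centre",plane("top",rc,.09), "tri",tri(ray("top",rc),ray("side",(277,330.5))))
E
```

```text
long stud (array([0.5274, 0.1602, 0.1396]), [np.float64(0.0007165181801573534), np.float64(0.0007165181801572185)])
short stud (array([0.55  , 0.2566, 0.1065]), [np.float64(0.0007825353825628109), np.float64(0.0007825353825630338)])
base corners [[ 0.5231 -0.1917  0.038 ]
 [ 0.5423 -0.312   0.038 ]
 [ 0.4229 -0.3323  0.038 ]
 [ 0.4021 -0.2121  0.038 ]] [ 0.4726 -0.262   0.038 ] [np.float64(0.12266901685204833), np.float64(0.12180486365805679), np.float64(0.12118631295780011), np.float64(0.12197030433401161)]
socket [ 0.4737 -0.259   0.03  ]
rim side/top tri (array([ 0.5294, -0.2866,  0.1116]), [np.float64(0.004172101233652444), np.float64(0.004172101233652723)])
cream hsv [ 20  64 164] [ 20  65 169] ply [ 20  99 181]
roll top centre [ 0.4716 -0.2635  0.09  ] tri (array([ 0.4724, -0.2627,  0.0923]), [np.float64(0.0009416244786490383), np.float64(0.0009416244786490509)])
```

The long pin's stud measures z = 0.140, matching the text, and the studs are 99 mm apart. The base centre is about (0.473, -0.262). I'll move over the stack for a closer wrist look on the way.

Call:
apply_moves(
  steps=[4,3.4,1,0,7,6.5,2,0,10,9.5,3,0,13,12.5,4,0,16,15.5,5,0,19,18.5,6,0,21.5,21,6,0,24,23.5,6,0],
)

```text
clock: 0.77
position: [0.3708, -0.3287, 0.2919]
ee_rot: [0.001, 0.993, 0.119, 0.0]
contact_force: [-0.2, -0.2, 0.5]
width: 0.0856
gripper_force: 0.0
```

Call:
apply_moves(
  steps=[2.5,2,0,0,5,4.5,0,0,6,5.5,0,0,6,5.5,0,0,6,5.5,0,0],
)

```text
clock: 1.18
position: [0.4297, -0.2745, 0.2906]
ee_rot: [-0.0, 0.993, 0.12, -0.001]
contact_force: [0.4, -0.9, -0.5]
width: 0.0853
gripper_force: 0.0
```

Run:
```python
from h import *
s=get_state();c=calibration("wrist");im=get_image("wrist")
cv2.imwrite("pics/w1.png",cv2.cvtColor(im,cv2.COLOR_RGB2BGR))
import pickle;pickle.dump(c,open("w1.pkl","wb"))
print(s["clock"],s["position"],s["ee_rot"],c)
```

```text
1.1833 [ 0.42967075 -0.27454362  0.29063903] [-5.66397306e-05  9.92753532e-01  1.20166528e-01 -6.53694345e-04] {'fx': 371.64829954431775, 'fy': 371.64829954431775, 'cx': 323.89603150617916, 'cy': 241.1375473686324, 'xyz': array([ 0.50665724, -0.25618782,  0.43377731]), 'rotation': array([ 0.77745401, -0.12212973,  0.09593623, -0.60946357])}
```

View pics/w1.png

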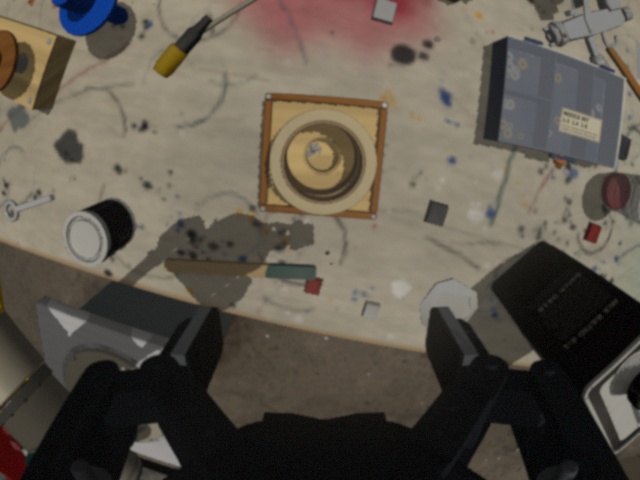

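The wrist view shows the base rim corners at about (268,97), (386,104), (374,215) and (263,208). The socket is at about (322,155) and the cream ring centre at about (323,162). I'll cross these with the top view.

Run:
```python
from h import *
import pickle;c=pickle.load(open("w1.pkl","rb"));np.set_printoptions(precision=4,suppress=True)
w=[(268,97),(386,104),(374,215),(263,208)]
P=np.array([plane("wrist",p,.038,c) for p in w]);print(P,P.mean(0))
cs=[((x-450)/3+410,(y-295)/3+220) for x,y in((495,371),(683,339),(723,527),(533,562))]
for p in cs:  # match nearest
    q=plane("top",p,.038);k=np.argmin(np.linalg.norm(P-q,axis=1));print(k,tri(ray("top",p),ray("wrist",w[k],c)))
print("socket",plane("wrist",(322,155),.03,c),"roll",plane("wrist",(323,162),.09,c),tri(ray("top",(472,270.7)),ray("wrist",(323,162),c)))
```

```text
[[ 0.523  -0.1917  0.038 ]
 [ 0.5455 -0.3138  0.038 ]
 [ 0.4253 -0.3329  0.038 ]
 [ 0.4039 -0.2123  0.038 ]] [ 0.4744 -0.2627  0.038 ]
0 (array([ 0.523 , -0.1917,  0.0381]), [np.float64(3.715401448839915e-05), np.float64(3.7154014488274564e-05)])
1 (array([ 0.5451, -0.3154,  0.0276]), [np.float64(0.0014700602111387881), np.float64(0.0014700602111389475)])
2 (array([ 0.4231, -0.3351,  0.0293]), [np.float64(0.0005699327894811381), np.float64(0.0005699327894811661)])
3 (array([ 0.4026, -0.2124,  0.0352]), [np.float64(0.00069680468930674), np.float64(0.0006968046893067901)])
socket [ 0.4747 -0.2618  0.03  ] roll [ 0.4733 -0.2634  0.09  ] (array([ 0.4724, -0.2638,  0.0876]), [np.float64(0.0007913782385342598), np.float64(0.0007913782385340942)])
```

Call:
apply_moves(
  steps=[0,4,0,0,0,8,0,0,1.5,12,0,0,3,16,0,0,4.5,19.5,0,0,6,23.5,0,0,7,27.5,-2,0,8,31,-4,0],
)

```text
clock: 1.9
position: [0.5097, 0.031, 0.2544]
ee_rot: [0.001, 0.993, 0.118, 0.002]
contact_force: [0.2, -1.1, -0.7]
width: 0.0854
gripper_force: 0.0
```

Call:
apply_moves(
  steps=[0.5,4,0,0,1,8,-1,0,1.7,12.4,-3,0,1.7,12.4,-5,0,1.7,12.4,-6,0,1.7,12.4,-6,0,1.7,12.4,-6,0],
)

```text
clock: 2.48
position: [0.5253, 0.1527, 0.1933]
ee_rot: [0.001, 0.993, 0.118, -0.001]
contact_force: [0.5, -0.0, 1.0]
width: 0.0852
gripper_force: 0.0
```

Run:
```python
from h import *
s=get_state();c=calibration("wrist");im=get_image("wrist")
cv2.imwrite("pics/w2.png",cv2.cvtColor(im,cv2.COLOR_RGB2BGR))
import pickle;pickle.dump(c,open("w2.pkl","wb"))
print(s["clock"],s["position"],s["ee_rot"],c["xyz"])
```

```text
2.4833 [0.5253142  0.15274251 0.19325851] [ 5.97402726e-04  9.92996405e-01  1.18140747e-01 -7.39394515e-04] [0.60236856 0.1709752  0.33631342]
```

View pics/w2.png

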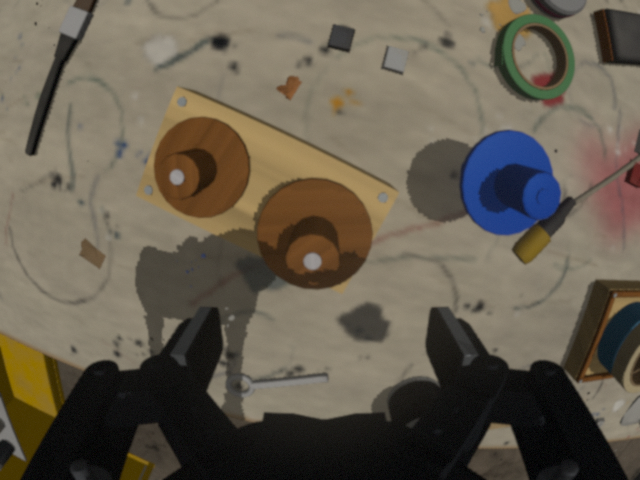

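The wrist view shows the long pin's knob stud at (313,262), with the fingers clear of the short pin.

Run:
```python
from h import *
import pickle;c=pickle.load(open("w2.pkl","rb"));np.set_printoptions(precision=4,suppress=True)
print(tri(ray("top",(230,239.4)),ray("wrist",(313,262),c)),plane("wrist",(313,262),.14,c))
print(tri(ray("top",(230,239.4)),ray("side",(301.4,184.4)),ray("wrist",(313,262),c)))
s=get_state();print(s["position"],s["qd"].round(3))
```

```text
(array([0.5269, 0.1595, 0.1398]), [np.float64(0.0006174459730116687), np.float64(0.0006174459730117007)]) [0.5273 0.159  0.14  ]
(array([0.5273, 0.1595, 0.1401]), [np.float64(0.0009092724444289259), np.float64(0.000730813808223955), np.float64(0.0004796763554921059)])
[0.526  0.1528 0.1942] [-0.002 -0.014 -0.019  0.005 -0.003  0.003]
```

Call:
apply_moves(
  steps=[0,0,0,0,0,0,0,0],
)

```text
clock: 2.7
position: [0.5263, 0.1535, 0.1949]
ee_rot: [0.0, 0.993, 0.118, 0.001]
contact_force: [0.2, 0.9, 0.4]
width: 0.0854
gripper_force: 0.0
```

Call:
apply_moves(
  steps=[0.1,0.6,-1,0,0.1,0.6,-2.5,0,0.1,0.6,-4,0,0.1,0.6,-5.5,0,0.1,0.6,-7,0,0.1,0.6,-8.2,0,0.1,0.6,-9.2,0,0.1,0.6,-9.2,0],
)

```text
clock: 3.37
position: [0.525, 0.1605, 0.0993]
ee_rot: [0.0, 0.993, 0.119, -0.002]
contact_force: [-0.3, -0.6, -0.5]
width: 0.0856
gripper_force: 0.0
```

Call:
apply_moves(
  steps=[0,0,0,0,0,0,0,0,0,0,0,0,0,0,0,0,0,0,0,0,0,0,0,0],
  jaw=255,
  newtons=60,
)

```text
clock: 3.87
position: [0.5271, 0.1608, 0.1025]
ee_rot: [0.0, 0.993, 0.119, 0.001]
contact_force: [-0.2, -0.4, 3.6]
width: 0.0311
gripper_force: 59.1
```

Call:
apply_moves(
  steps=[0,0,1,0,0,0,2.5,0,0,0,4.5,0,0,0,7,0,0,0,10,0,0,0,13,0,0,0,15,0,0,0,15,0],
)

```text
clock: 4.53
position: [0.5289, 0.1612, 0.2568]
ee_rot: [-0.0, 0.993, 0.119, 0.005]
contact_force: [1.1, 0.0, -1.4]
width: 0.0308
gripper_force: 59.5
```

Call:
apply_moves(
  steps=[-0.5,-2,0,0,-1,-5,0,0,-1.5,-9,0,0,-2,-13,0,0,-2.5,-17,0,0,-3,-21,0,0,-3.5,-25,0,0,-4,-29,0,0],
)

```text
clock: 5.2
position: [0.485, -0.1306, 0.2504]
ee_rot: [-0.001, 0.993, 0.119, -0.001]
contact_force: [0.5, 0.2, -1.7]
width: 0.031
gripper_force: 59.7
```

Call:
apply_moves(
  steps=[-0.4,-3.5,0,0,-0.8,-7,0,0,-1.2,-10,0,0,-1.4,-12,0,0,-1.4,-13,0,0,-1.4,-13.2,0,0,-1.4,-13.2,0,0,-1.4,-13.2,0,0],
)

```text
clock: 5.87
position: [0.4724, -0.2597, 0.251]
ee_rot: [-0.001, 0.993, 0.12, -0.0]
contact_force: [-0.1, -0.3, -1.9]
width: 0.0306
gripper_force: 59.7
```

Run:
```python
from h import *
s=get_state();t=get_image("top");sd=get_image("side")
z=lambda i,x0,y0,w,h,k:cv2.resize(i[y0:y0+h,x0:x0+w],None,fx=k,fy=k,interpolation=cv2.INTER_CUBIC)
o=np.hstack([z(sd,190,160,160,240,2.5),z(t,390,180,160,240,2.5)])
cv2.imwrite("pics/c3.png",cv2.cvtColor(o,cv2.COLOR_RGB2BGR))
print(s["clock"],s["position"],s["ee_rot"],s["contact_force"],s["width"],s["gripper_force"])
```

```text
5.8667 [ 0.4723597  -0.25972652  0.2510187 ] [-8.93197317e-04  9.92829693e-01  1.19533821e-01 -2.60531310e-04] [-0.13712341 -0.34502646 -1.85121677] 0.030619682712327866 59.74075376987457
```

View pics/c3.png

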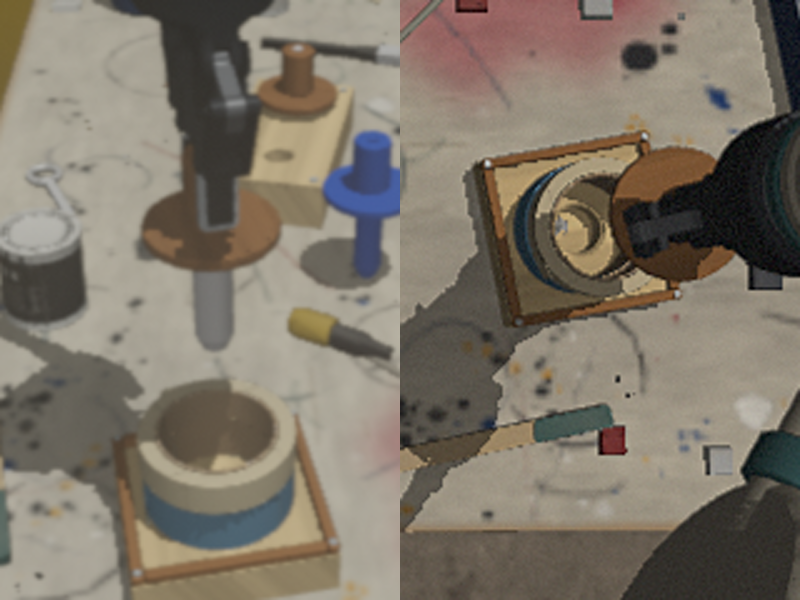

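The pin is held straight, with its collar centre at about side (274,249) and top (502,266), and its tip at side (276,298). I'll check the collar and tip positions against the socket.

Run:
```python
from h import *
np.set_printoptions(precision=4,suppress=True)
print("collar",tri(ray("side",(274.4,248.8)),ray("top",(502,266))))
o,d=ray("side",(275.6,297));print("tip on y=-.26:",o+d*(-.26-o[1])/d[1])
o,d=ray("side",(274.4,248.8));print("collar on y=-.26:",o+d*(-.26-o[1])/d[1])
# shank width by dark/grey row scan in the side view, for its axis
o,d=ray("side",(190+213/2.5,160+280/2.5));print("mid shank:",o+d*(-.26-o[1])/d[1])
```

```text
collar (array([ 0.4724, -0.2602,  0.2435]), [np.float64(0.0008928010676728414), np.float64(0.0008928010676727771)])
tip on y=-.26: [ 0.4728 -0.26    0.157 ]
collar on y=-.26: [ 0.4733 -0.26    0.2434]
mid shank: [ 0.4734 -0.26    0.2031]
```

Call:
apply_moves(
  steps=[0.1,-0.2,-1,0,0.1,-0.2,-3,0,0.1,-0.2,-5,0,0.1,-0.2,-6.5,0,0.1,-0.2,-8,0,0.1,-0.2,-9.5,0,0.1,-0.2,-10.5,0,0.1,-0.2,-11,0],
)

```text
clock: 6.63
position: [0.4727, -0.262, 0.1396]
ee_rot: [-0.001, 0.993, 0.12, -0.001]
contact_force: [-0.5, 0.4, -1.3]
width: 0.0309
gripper_force: 59.7
```

Call:
apply_moves(
  steps=[0,0,-0.4,0,0,0,-0.8,0,0,0,-1.2,0,0,0,-1.6,0,0,0,-2,0,0,0,-2.3,0,0,0,-2.5,0,0,0,-2.5,0],
)

```text
clock: 7.3
position: [0.4732, -0.2632, 0.116]
ee_rot: [-0.0, 0.993, 0.119, -0.0]
contact_force: [0.4, -0.1, -0.3]
width: 0.0305
gripper_force: 59.7
```

Call:
apply_moves(
  steps=[0,0,-0.2,0,0,0,-0.4,0,0,0,-0.6,0,0,0,-0.7,0,0,0,-0.8,0,0,0,-0.9,0,0,0,-1,0,0,0,-1,0],
)

```text
clock: 7.97
position: [0.4734, -0.2632, 0.1063]
ee_rot: [-0.0, 0.993, 0.119, -0.0]
contact_force: [-0.3, -0.1, -2.5]
width: 0.0305
gripper_force: 59.7
```

Call:
apply_moves(
  steps=[0,0,-0.1,0,0,0,-0.2,0,0,0,-0.2,0,0,0,-0.2,0],
)

```text
clock: 8.3
position: [0.4736, -0.2634, 0.1053]
ee_rot: [0.0, 0.993, 0.119, 0.0]
contact_force: [-1.5, 0.9, 5.8]
width: 0.0307
gripper_force: 60.6
```

Call:
apply_moves(
  steps=[0,0,-0.1,0,0,0,-0.2,0,0,0,-0.2,0,0,0,-0.2,0],
)

```text
clock: 8.63
position: [0.4737, -0.2634, 0.1051]
ee_rot: [0.001, 0.993, 0.119, 0.001]
contact_force: [-3.8, 1.7, 16.4]
width: 0.0306
gripper_force: 61.8
```

Contact came at TCP z 0.105, so the tip is at about 0.011, which is home. I'll relieve the pressure, open and retreat.

Call:
apply_moves(
  steps=[0,0,0.1,0,0,0,0.2,0,0,0,0.3,0,0,0,0.3,0],
)

```text
clock: 8.97
position: [0.4736, -0.2634, 0.1053]
ee_rot: [0.0, 0.993, 0.119, 0.0]
contact_force: [0.3, -0.1, 1.5]
width: 0.0309
gripper_force: 59.8
```

Call:
apply_moves(
  steps=[0,0,0,0,0,0,0,0,0,0,0,0,0,0,0,0,0,0,0,0,0,0,0,0,0,0,0,0,0,0,0,0],
  jaw=0,
)

```text
clock: 9.63
position: [0.4735, -0.2633, 0.1054]
ee_rot: [0.0, 0.993, 0.119, 0.0]
contact_force: [0.8, 1.0, 0.1]
width: 0.0853
gripper_force: 0.0
```

Call:
apply_moves(
  steps=[0,0,1,0,0,0,2.5,0,0,0,4,0,0,0,6,0,0,0,8,0,0,0,10,0,-3,0,12,0,-6,0,12,0],
)

```text
clock: 10.3
position: [0.4157, -0.2651, 0.23]
ee_rot: [0.003, 0.993, 0.12, 0.003]
contact_force: [-1.0, -0.6, 0.3]
width: 0.0854
gripper_force: 0.0
```

Call:
apply_moves(
  steps=[-3,0,0,0,-6,0,0,0,-8,0,0,0,-8,0,0,0],
)

```text
clock: 10.63
position: [0.3298, -0.2623, 0.2263]
ee_rot: [0.0, 0.993, 0.118, -0.001]
contact_force: [0.2, 0.2, 0.1]
width: 0.0852
gripper_force: 0.0
```

Run:
```python
from h import *
s=get_state();t=get_image("top");sd=get_image("side")
z=lambda i,x0,y0,w,h,k:cv2.resize(i[y0:y0+h,x0:x0+w],None,fx=k,fy=k,interpolation=cv2.INTER_CUBIC)
o=np.hstack([z(sd,200,250,160,160,2.5),z(t,390,190,160,160,2.5)])
cv2.imwrite("pics/c4.png",cv2.cvtColor(o,cv2.COLOR_RGB2BGR))
print(s["clock"],s["position"],s["contact_force"],s["width"])
```

```text
10.6333 [ 0.32982702 -0.26228765  0.22626604] [0.19594472 0.22955131 0.08235368] 0.08523586111472603
```

View pics/c4.png

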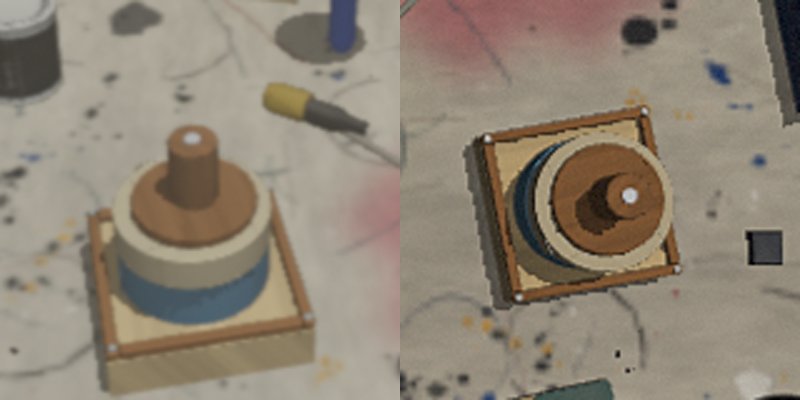

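The collar sits flat on the cream roll and the pin is upright and centred. The stud is at crop (192,137) in the side view and (629,195) in the top view. The rolls are still stacked, so I'm handing in.

Run:
```python
from h import *
print(tri(ray("side",(200+192/2.5,250+137/2.5)),ray("top",(390+229/2.5,190+195/2.5))))
print(sign_off())
```

```text
(array([ 0.4739636 , -0.26293086,  0.14423283]), [np.float64(0.00034831464236252077), np.float64(0.00034831464236260507)])
the job is handed in; nothing more can be done
None
```

The long pin is through both rolls and in the base socket with its collar flat on the upper roll, released and upright; the job was handed in at about 10.6 s on the robot's clock, and no verdict came back.

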